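# Jack up the model trimmer and keep it up

## Task

The plaster model trimmer is getting new rubber pads under its two front feet. Set the red ratchet jack on the bench with its saddle centred under the ring mark on the trimmer's yellow lift lug, then pump the jack's handle, down and up again, until both front feet hang more than the 8 mm thickness of a new pad clear of the bench. Finish while holding the handle pressed all the way down, so the load stays up while the pads are fitted; let the jack alone do the lifting (do not push on the trimmer with the arm) and leave the other things on the bench where they are.

Things in the scene. Friction and masses are not known exactly. Their poses are not given: they have to be found in the camera images.
- trimmer: Cream plaster-model trimmer, 400 deep, 290 wide, 380 high, 13 kg; rear feet stay put, its front tips up about them (30 N at the lug). Origin on the bench below the lug's mark; +x points from the mark into the machine (rear feet at 360 mm), z up. Base plate (underside 46 mm up, 20 thick) begins 20 mm behind the mark, tall parts (work table 158 mm up, wheel housing, motor) 90 mm behind it.
- lift_point (a point): Centre of the underside of the yellow lift lug, straight below the black ring on its top. The lug is a flat tongue 10 mm thick, 44 mm wide, at the middle of the trimmer's front; it reaches 22 mm out in front of the mark. At the start this point is 46 mm above the bench; it rises as the trimmer is lifted.
- left_foot (a point): Centre of the sole of one front foot (black rubber disc, 40 mm across), 40 mm behind the mark and 115 mm to the +y side of the trimmer. At bench height 0 at the start: its height is how far the foot hangs clear.
- right_foot (a point): The same for the other front foot, on the -y side.
- jack: Loose red ratchet toe jack, 0.9 kg. Origin on its underside; +x points forwards (to the load), z up. Aluminium base plate 80 wide, 8 thick, x from -150 to 100 mm; red housing x from -28 to 32 mm, 38 wide (y), 150 high; low steel toe ahead of it, to x = 97 mm, carrying the saddle; pump handle to the rear.
- carry_grip (a point): Middle of the red head of the jack's housing, where two fingers can hold it across its 38 mm width (along the jack's y): 2 mm ahead of the jack's origin and 138 mm above its underside; the head's flat top is 12 mm higher.
- saddle (a point): Centre of the top of the saddle, a black rubber disc 36 mm across on the toe, 75 mm ahead of the jack's origin. At the start 32 to 41 mm above the bench (travel to 78 mm). A full pump raises it about 12 mm (the first as little as 1); the ratchet keeps it up, sinking back 1.5 mm when the handle is let up.
- handle_grip (a point): Point on the axis of the black rubber hand grip (26 mm thick, 105 mm long) of the pump handle, 190 mm from the handle's pin. The pin lies across the jack, 15 mm behind its origin and 88 mm up; the handle points to the rear.
- pump_handle (a joint): Angle of the pump handle: 0 is fully up (it rises 0.5 rad to the rear), 0.5 fully down (level, at its stop). A spring brings it back up when let go, so it can be pumped by pressing on the grip from above: about 3 N at the grip when the saddle is free, 7 to 11 N when lifting.
- case_pan: Blue tray, 120 x 190 x 40 mm, with two plaster casts in it; leave it alone. Origin under its centre.
- mixing_bowl: Green bowl, 110 mm across, 62 mm high; leave it alone. Origin under its centre.
- stone_cast: Plaster dental cast, 55 x 60 x 28 mm; leave it alone. Origin under its centre.
- new_pad: New rubber foot pad, a black disc 44 mm across and 8 mm thick; leave it alone. Origin under its centre.

How it is judged:
By the outcome, as a careful person would: the job done as asked, in the order asked, and still so for the second after the job is handed in, while the arm keeps its last pose, push and grip.
It also fails if it takes over 61 s, if anything falls off the work surface, if the arm or the gripper's body presses on something with over 40 N, if the wrist force passes 120 N, or if a joint passes its speed limit or range.

## Robot

A 7-joint arm with a two-finger parallel gripper is mounted at the origin on the work surface. World frame = base frame: x ahead of the robot, y to its left, z up, the work surface at z = 0. Lengths are in m, angles in rad, forces in N, time in s.
With the tool pointing down it reaches from about 0.425 to 0.925 m from the base axis. Payload 6.8 kg.
Tool frame: the origin (TCP) lies on the centre line of the jaws, within the pads' length; the fingertips stand 8 mm ahead of it and the grasp point (between the pads) lies 11 mm behind it (r.finger_overhang is the distance from the TCP to the fingertips, in m); x points along the fingers, z is the direction in which the jaws open and shut, and the axes are right-handed (so a half turn about x gives the same grasp; the last joint's range is limited). The gripper opens to 85 mm and grips with 20 to 120 N. Pads are 22 mm wide; open, the fingers measure 114 mm over their backs; the gripper's body (76 mm by 85 mm) begins 54 mm behind the grasp point. The pads swing forward as they close: fully open they stand 13 mm farther back than shut.
Start: joints at [-1.306, 0.477, 0.022, 1.555, -0.011, 1.109, -0.083], TCP at [0.246, 0.629, 0.239] pointing down, gripper open.
Joint ranges: [-2.96, 2.96], [-0.34, 2.1], [-1.41, 1.46], [0.24, 2.44], [-1.37, 4.51], [0.17, 1.92], [-2.96, 2.96]. Speed limits (rad/s): [2.39, 2.39, 3.14, 3.14, 3.14, 3.14, 3.14].

## Interface

Orientations are given as a rotation vector (axis times angle).
In Python, from bench import r gives the robot as it stands. The module is installed in compiled form; this text tells all that it offers.
- The arm moves only by the tool play_rows, never from a script. Its argument "plan" is a list of rows, each a list of 5 numbers: the opening, from -1 (shut) to 1 (fully open), then the shift along the world's x, y, z in m, then the turn about the world's z in rad. A call has 1 to 10 rows; each row is the pose to reach, as a shift and turn from the pose commanded when the call began; what a row does not reach only later rows make up. A row lasts 1/10 s, in which the tool goes at most 50 mm and 8.59 degrees, less where a joint would pass 70% of its speed; a pose out of reach is approached as far as the arm can. A call with a gripper value outside its range is refused whole. The fingers move at their own pace and stop on an object; "force" is the grip in N (left out, the last holds). Time passes only in rows, so rows that repeat a pose let the fingers close. It gives the time, the measured TCP pose, the force and the opening at its end, in the units of the state.
- r.get_obs(): the state, without advancing time (a new reading comes with each control period).
- r.grab_frame(name): name is "scene" or "top" or "wrist"; returns a dict with "pixels" (480x640x3 uint8, blue, green, red), "z_map" (480x640 float32, m along the optical axis (not along the pixel's ray), 0 where there is no reading), "vfov" (degrees; the focal length in pixels is half the picture's height over the tangent of half this angle, whatever the lens; pixels are square), "cx", "cy" (the principal point, pixels), "D" ([k1, k2, p1, p2, k3] as OpenCV has them; the pictures are not rectified), "R" (3x3) and "t" (3): a world point X has camera coordinates R X + t; the wrist camera has in their place "tool_from_camera" (4x4, takes a point from camera to tool coordinates, whose origin is the TCP and whose axes are the tool frame's). Camera axes: x right, y down, z forward; pixel columns grow to the right and rows downward; lengths in m; the calibration is good to about 2 mm. A picture is of the moment at which its call begins: read the wrist's pose just before it.
- r.hand_in(): hands the job in, once; it reports no verdict.
Trained networks look in a picture, given as the dict that the camera call returned (one of the last four; its "shot" number tells which), for a name from the list of things; names that differ only in an ending like _2 or _b are one class to them, and where a whole thing is asked for, a point or a joint stands for the part that bears it (a point fixed in the world has none). Each returns a list of dicts, best first, with "conf" (0 to 1); they miss things now and then, are a little off and sometimes report something else, mostly with a low value. They report only what shows in the picture. A call takes as long as a camera call.
- r.outline_of(picture, label): "mask" (480x640 bool, what is visible of it) and "bbox" ([left, top, right, bottom] as shares, 0 to 1, of the picture: columns of its width, rows of its height, round what is visible of it).
- r.pinpoint(picture, label): "position" ([column, row] as shares, 0 to 1, of the picture: columns of its width, rows of its height: a listed point, or the origin of a listed thing).
The state is a dict: "clock": time; "joints": joint angles; "qvel": joint speeds; "tau": joint torques, N m; "tcp_pos": TCP position; "orientation": TCP orientation; "contact_force": force on the tool from outside, world axes, zero at the start; "moment": the same for the moment, N m; "grip_width": finger opening in m.
Only numpy, scipy, OpenCV 4.12 (cv2) and the standard library are available. Lean on these libraries where they do the work, as an engineer would, in place of code of your own. Each camera call takes 0.05 s, during which the arm holds its last target.

## Working session

There is one attempt and no reset: what is moved stays moved. The work goes in short steps, Python scripts to look and compute and a tool call to move; the robot and the scene stay as the last step left them, time stands still between calls to the robot, and variables do not carry over. Pictures are saved under pics/ and viewed, and the job is handed in when it is done.

Besides the shell and the picture viewer there is one more tool, called as name(argument=value, ...) on one line, values as JSON. play_rows: Moves the arm, as the interface text tells. Its arguments: {"type":"object","properties":{"plan":{"type":"array","items":{"type":"array","items":{"type":"number"}}},"force":{"type":"number"}},"required":["plan"]}

```bash
mkdir -p pics; cat > h.py <<'E'
import numpy as np, cv2
from scipy.spatial.transform import Rotation as Ro
from bench import r
def K(p):
    f=240/np.tan(np.radians(p["vfov"])/2)
    return np.array([[f,0,p["cx"]],[0,f,p["cy"]],[0,0,1]])
def ext(p,obs=None):
    if "R" in p: return np.array(p["R"]),np.array(p["t"])
    T=np.eye(4);T[:3,:3]=Ro.from_rotvec(obs["orientation"]).as_matrix();T[:3,3]=obs["tcp_pos"]
    M=np.linalg.inv(T@np.array(p["tool_from_camera"]));return M[:3,:3],M[:3,3]
def ray(p,uv,obs=None):
    R,t=ext(p,obs)
    n=cv2.undistortPoints(np.array([[uv]],float),K(p),np.array(p["D"],float))[0,0]
    d=R.T@np.array([n[0],n[1],1]);c=-R.T@t
    return c,d
def at_z(p,uv,z,obs=None):
    c,d=ray(p,uv,obs);return c+d*(z-c[2])/d[2]
def at_depth(p,uv,obs=None):
    c,d=ray(p,uv,obs);u,v=int(round(uv[0])),int(round(uv[1]))
    w=p["z_map"][max(0,v-1):v+2,max(0,u-1):u+2];w=w[w>0]
    return c+d*np.median(w) if len(w) else None
def proj(p,X,obs=None):
    R,t=ext(p,obs)
    return cv2.projectPoints(np.array(X,float).reshape(-1,3),cv2.Rodrigues(R)[0],t,K(p),np.array(p["D"],float))[0][:,0]
E
python3 - <<'E'
from h import *
o=r.get_obs();print(o)
for n in ("scene","top","wrist"):
    o=r.get_obs()
    p=r.grab_frame(n);cv2.imwrite(f"pics/{n}0.png",p["pixels"])
    print(n,p["vfov"],p["cx"],p["cy"],p["D"])
    if "t" in p: print(-np.array(p["R"]).T@np.array(p["t"]))
    for l in ["lift_point","left_foot","right_foot","carry_grip","saddle","handle_grip","jack","trimmer","case_pan","mixing_bowl","stone_cast","new_pad"]:
        q=r.pinpoint(p,l)
        for d in q[:2]:
            uv=np.array(d["position"])*[640,480]
            X=at_depth(p,np.clip(uv,0,[639,479]),o)
            print(l,round(d["conf"],2),uv.round(1),None if X is None else X.round(4))
E
```

```text
{'clock': 0.0, 'joints': array([-1.30608651,  0.47780485,  0.02234963,  1.55647496, -0.01150492,
        1.10930627, -0.08306964]), 'qvel': array([-1.18752435e-03, -2.93461428e-05, -8.84901413e-05,  4.01432556e-04,
        8.64031240e-04, -1.43676246e-04,  5.18003730e-04]), 'tau': array([ 3.47558835e-04, -5.96452045e+01,  1.60772469e+00, -2.81194192e+01,
        1.23525076e-02,  9.33622301e-03,  2.16423837e-05]), 'tcp_pos': array([0.24566047, 0.62807325, 0.23831279]), 'orientation': array([-0.93153101,  1.36429722,  0.92961021]), 'contact_force': array([-0.50871323, -0.07405155, -0.17515432]), 'moment': array([ 0.01373717,  0.01136322, -0.00467523]), 'grip_width': 0.08556661646271288}
scene 48.859472367895954 321.3194774888012 247.55915921287746 [-0.0216641  0.         0.         0.         0.       ]
[ 1.03464929 -0.30499056  0.8734661 ]
lift_point 0.95 [442.  221.6] [0.5708 0.1836 0.056 ]
lift_point 0.19 [482.4 274.8] [0.6873 0.2116 0.0102]
left_foot 0.7 [436.5 189.1] [0.4645 0.2487 0.0097]
left_foot 0.52 [443.7 220.3] [0.5692 0.1888 0.0555]
right_foot 0.87 [481.8 273.5] [0.6856 0.
[... 1055 characters left out ...]
388]
handle_grip 0.81 [451.3 246.2] [ 0.5266 -0.3069  0.1876]
jack 0.76 [359.9 235. ] [ 0.5569 -0.133   0.1506]
trimmer 0.62 [214.4 240.8] [0.5629 0.1818 0.0549]
case_pan 0.8 [415.4 160.9] [ 0.7425 -0.2753  0.0024]
case_pan 0.46 [295.7 328.1] [0.3669 0.0094 0.0188]
mixing_bowl 0.64 [295.2 326.4] [0.3706 0.0105 0.0177]
mixing_bowl 0.56 [329.7 149.2] [ 0.7756 -0.0768  0.0046]
stone_cast 0.98 [297.1 320.8] [0.3828 0.006  0.0183]
new_pad 0.6 [280.7 143.8] [0.7908 0.0371 0.0077]
wrist 64.40156727867355 326.717246159268 239.24761236214727 [0.02442581 0.         0.         0.         0.        ]
left_foot 0.76 [107.1 467.8] [0.449  0.2679 0.0102]
handle_grip 0.7 [103.8 469.6] [0.4497 0.2632 0.0103]
```

View pics/scene0.png

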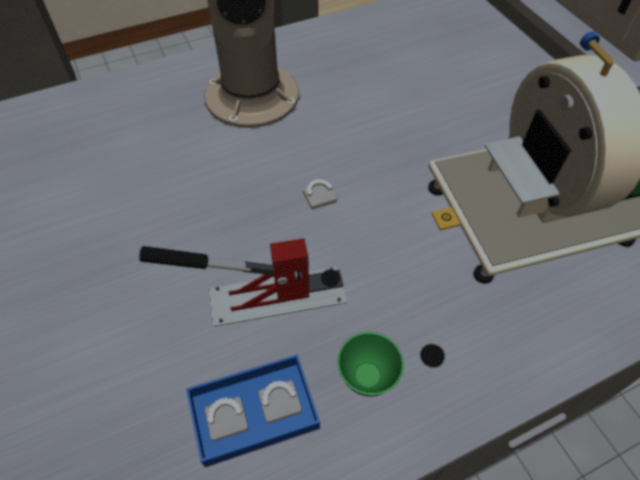

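View pics/top0.png

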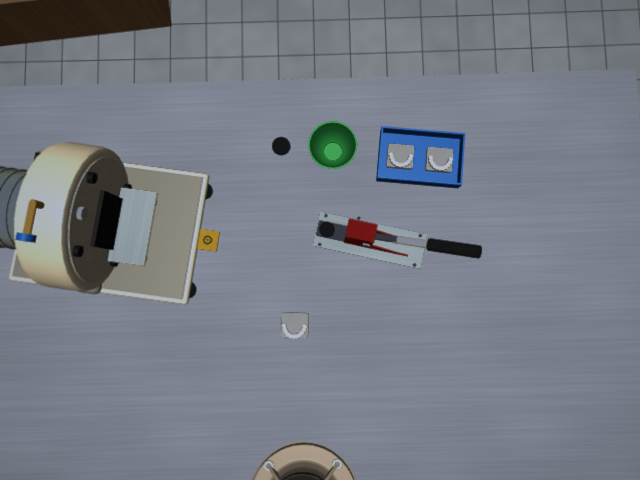

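The jack is in mid-bench: saddle at about (325,228) in the top picture, handle to the right. The trimmer is on the left, its lug ring at (208,240). The bowl, tray, pad and cast are clear of the direct line between them. I'll refine the poses next.

```bash
cat >> h.py <<'E'
def cloud(p,obs=None):
    z=p["z_map"];vv,uu=np.nonzero(z>0)
    n=cv2.undistortPoints(np.stack([uu,vv],1).astype(float)[:,None],K(p),np.array(p["D"],float))[:,0]
    R,t=ext(p,obs);C=np.c_[n,np.ones(len(n))]*z[vv,uu][:,None]
    W=np.full(z.shape+(3,),np.nan);W[vv,uu]=(C-t)@R
    return W
def rect(P):
    c,s,a=cv2.minAreaRect(P[:,:2].astype(np.float32));b=cv2.boxPoints((c,s,a));return np.round(c,4),np.round(s,4),b.round(4).tolist(),round(a,2)
E
python3 - <<'E'
from h import *
o=r.get_obs()
T=Ro.from_rotvec(o["orientation"]).as_matrix();print(T.round(3))
for n in ("scene","top"):
    p=r.grab_frame(n);W=cloud(p)
    print("==",n)
    for l in ["jack","trimmer"]:
        for d in r.outline_of(p,l)[:1]:
            m=d["mask"];m=cv2.erode(m.astype(np.uint8),np.ones((3,3)))>0
            P=W[m];P=P[~np.isnan(P[:,0])]
            print(l,d["conf"],m.sum(),P.min(0).round(3),P.max(0).round(3))
            if l=="jack":
                print(" base",rect(P[(P[:,2]<.014)&(P[:,2]>.004)]))
                q=P[P[:,2]>.143];q=q[np.abs(q[:,2]-.15)<.006]
                q=q[np.linalg.norm(q[:,:2]-[.57,-.13],axis=1)<.05];print(" head",rect(q),len(q),np.median(q[:,2]))
            else:
                q=P[(P[:,2]>.058)&(P[:,2]<.072)];print(" plate",rect(q),len(q))
    W0=W.copy();img=p["pixels"].astype(int)
    y=(img[...,2]>130)&(img[...,1]>90)&(img[...,0]<80)&(W[...,2]<.08)
    q=W[y];print("lug",rect(q),np.median(q[:,2]),len(q))
    for l,z in (("lift_point",.056),("carry_grip",.138),("saddle",.038),("handle_grip",.179)):
        d=r.pinpoint(p,l)[0]
        print(l,at_z(p,np.array(d["position"])*[640,480],z).round(4),round(d["conf"],2))
    for l in ("lug",):
        ys=np.argwhere(y).mean(0)[::-1];c=p["pixels"][int(ys[1])-20:int(ys[1])+20,int(ys[0])-20:int(ys[0])+20]
        cv2.imwrite(f"pics/lug_{n}.png",cv2.resize(c,None,fx=12,fy=12,interpolation=cv2.INTER_NEAREST));print(ys)
E
```

```text
[[-0.    -0.931  0.364]
 [ 0.     0.364  0.931]
 [-1.     0.     0.   ]]
== scene
jack 0.76 7477 [ 0.485 -0.36  -0.001] [ 0.624 -0.036  0.214]
 base (array([ 0.5599, -0.1627]), array([0.2454, 0.0808]), [[0.4918000102043152, -0.27250000834465027], [0.5703999996185303, -0.2913999855518341], [0.6279000043869019, -0.05290000140666962], [0.5493999719619751, -0.033900000154972076]], 76.43)
 head (array([ 0.5669, -0.1367]), array([0.0577, 0.0372]), [[0.541700005531311, -0.1599999964237213], [0.5777000188827515, -0.16930000483989716], [0.5921000242233276, -0.11349999904632568], [0.5561000108718872, -0.10419999808073044]], 75.53) 662 0.14972168439283684
trimmer 0.98 31784 [0.237 0.173 0.003] [0.762 0.906 0.391]
 plate (array([0.5965, 0.3795]), array([0.4107, 0.2879]), [[0.42010000348091125, 0.2012999951839447], [0.7038999795913696, 0.15289999544620514], [0.7728999853134155, 0.5577999949455261], [0.48910000920295715, 0.6061999797821045]], 80.33) 11123
lug (array([0.5647, 0.1966]), array([0.0419, 0.0439]), [[0.5394999980926514, 0.17970000207424164], [0.5827000141143799, 0.17219999432563782], [0
[... 935 characters left out ...]
 0.391]
 plate (array([0.5971, 0.3892]), array([0.4322, 0.287 ]), [[0.4221999943256378, 0.19760000705718994], [0.7057999968528748, 0.15369999408721924], [0.7718999981880188, 0.5807999968528748], [0.48829999566078186, 0.6247000098228455]], 81.19) 7958
lug (array([0.5655, 0.1958]), array([0.0433, 0.0427]), [[0.5404000282287598, 0.17870000004768372], [0.5824000239372253, 0.1704999953508377], [0.5906999707221985, 0.21299999952316284], [0.5486999750137329, 0.22120000422000885]], 78.94) 0.055829268050495304 315
lift_point [0.5643 0.1978 0.056 ] 0.83
carry_grip [ 0.5713 -0.1365  0.138 ] 0.75
saddle [ 0.5821 -0.0643  0.038 ] 0.84
handle_grip [ 0.5282 -0.3137  0.179 ] 0.64
[207.86984127 239.76825397]
```

View pics/lug_top.png

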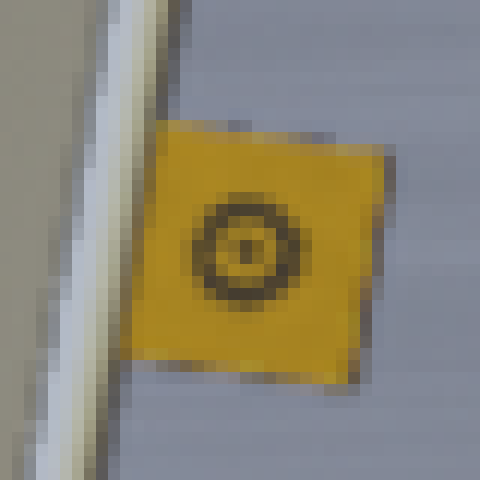

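View pics/lug_scene.png

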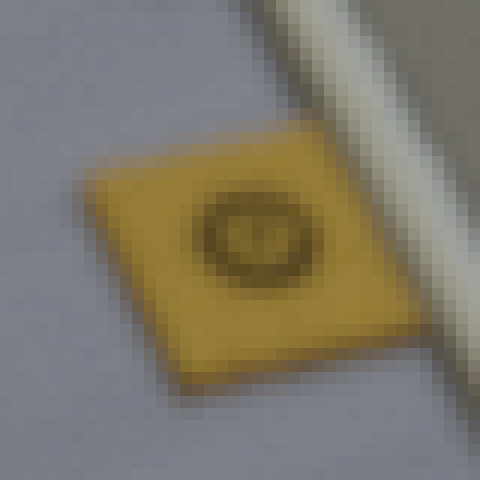

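```bash
python3 - <<'E'
from h import *
o=r.get_obs()
T=Ro.from_rotvec(o["orientation"]).as_matrix()
z=T[:,2];print("jaw axis yaw deg",np.degrees(np.arctan2(z[1],z[0])), o["tcp_pos"],o["clock"])
for n,b in (("scene",(445,218)),("top",(208,240))):
    p=r.grab_frame(n);g=p["pixels"].astype(int);u0,v0=b
    c=g[v0-13:v0+14,u0-13:u0+14]
    y=(c[...,2]>130)&(c[...,0]<90)
    # dark ring: inside convex hull of yellow, dark
    k=np.argwhere(y)[:,::-1].astype(np.int32)
    h=np.zeros(y.shape,np.uint8);cv2.fillConvexPoly(h,cv2.convexHull(k),1)
    h=cv2.erode(h,np.ones((5,5)))
    red=np.where(h>0,c[...,2],255)
    w=np.clip(170-red,0,None);vv,uu=np.mgrid[:27,:27]
    uv=np.array([(w*uu).sum(),(w*vv).sum()])/w.sum()+[u0-13,v0-13]
    print(n,uv,at_z(p,uv,.056))
E
```

```text
jaw axis yaw deg 68.63903952101784 [0.24586543 0.62864783 0.23931738] 2.65
scene [445.72906466 217.03126177] [0.56423961 0.19653923 0.056     ]
top [207.36169804 239.67864003] [0.56566494 0.19694068 0.056     ]
```

play_rows(plan=[[1,0.005,-0.03,0.03,-0.1],[1,0.01,-0.07,0.06,-0.2],[1,0.015,-0.11,0.08,-0.3],[1,0.02,-0.15,0.1,-0.4],[1,0.025,-0.19,0.11,-0.5],[1,0.03,-0.23,0.11,-0.6],[1,0.05,-0.265,0.11,-0.7],[1,0.065,-0.3,0.11,-0.8],[1,0.08,-0.335,0.11,-0.9],[1,0.09,-0.37,0.11,-1.0]])

```text
clock: 3.75
tcp_pos: [0.3366, 0.257, 0.3496]
orientation: [-0.151, 1.565, 0.152]
contact_force: [0.9, -0.4, 0.2]
grip_width: 0.0852
```

play_rows(plan=[[1,0.015,-0.035,0,-0.05],[1,0.035,-0.075,0,-0.1],[1,0.06,-0.115,0,-0.15],[1,0.085,-0.155,-0.01,-0.2],[1,0.11,-0.195,-0.02,-0.25],[1,0.135,-0.235,-0.03,-0.3],[1,0.16,-0.275,-0.045,-0.35],[1,0.185,-0.315,-0.06,-0.4],[1,0.208,-0.355,-0.075,-0.438],[1,0.231,-0.395,-0.09,-0.438]])

```text
clock: 4.75
tcp_pos: [0.5679, -0.1376, 0.2587]
orientation: [0.188, 1.562, -0.188]
contact_force: [-0.3, 0.7, 0.4]
grip_width: 0.0855
```

```bash
python3 - <<'E'
from h import *
o=r.get_obs();p=r.grab_frame("wrist");cv2.imwrite("pics/w1.png",p["pixels"])
T=Ro.from_rotvec(o["orientation"]).as_matrix();z=T[:,2]
print(o["tcp_pos"],np.degrees(np.arctan2(z[1],z[0])),T[:,0].round(3))
W=cloud(p,o);q=W[(abs(W[...,2]-.15)<.006)&(np.hypot(W[...,0]-.567,W[...,1]+.136)<.05)]
print(rect(q),len(q))
E
```

```text
[ 0.56790685 -0.13763692  0.25868826] -13.747171382098587 [ 0.  0. -1.]
(array([ 0.5653, -0.136 ]), array([0.06  , 0.0391]), [[0.5394999980926514, -0.1607999950647354], [0.5776000022888184, -0.1696999967098236], [0.5911999940872192, -0.1111999973654747], [0.5530999898910522, -0.1023000031709671]], 76.92) 4895
```

play_rows(plan=[[1,-0.0015,0.0012,-0.03,0.005],[1,-0.0015,0.0012,-0.065,0.005],[1,-0.0015,0.0012,-0.1,0.005],[1,-0.0015,0.0012,-0.125,0.005],[1,-0.0015,0.0012,-0.134,0.005],[1,-0.0015,0.0012,-0.134,0.005],[-1,-0.0015,0.0012,-0.134,0.005],[-1,-0.0015,0.0012,-0.134,0.005],[-1,-0.0015,0.0012,-0.134,0.005],[-1,-0.0015,0.0012,-0.134,0.005]], force=90)

```text
clock: 5.8
tcp_pos: [0.5666, -0.1353, 0.1267]
orientation: [0.185, 1.56, -0.184]
contact_force: [2.0, -1.1, 4.4]
grip_width: 0.0363
```

play_rows(plan=[[-1,0,0,0,0],[-1,0,0,0,0],[-1,0,0,0,0],[-1,0,0,0.005,0],[-1,0,0,0.01,0],[-1,0,0,0.02,0],[-1,0,0,0.03,0],[-1,0,0,0.03,0]])

```text
clock: 6.6
tcp_pos: [0.5663, -0.1356, 0.157]
orientation: [0.185, 1.56, -0.185]
contact_force: [0.2, -0.4, -9.6]
grip_width: 0.0366
```

```bash
python3 - <<'E'
from h import *
o=r.get_obs();p=r.grab_frame("scene");cv2.imwrite("pics/s2.png",p["pixels"])
print(o["tcp_pos"],o["grip_width"],o["contact_force"],o["moment"])
E
```

```text
[ 0.56630744 -0.13556452  0.15697982] 0.036649539337487935 [ 0.18029802 -0.40607929 -9.59640474] [ 0.10737716 -0.16572952  0.06595375]
```

View pics/s2.png

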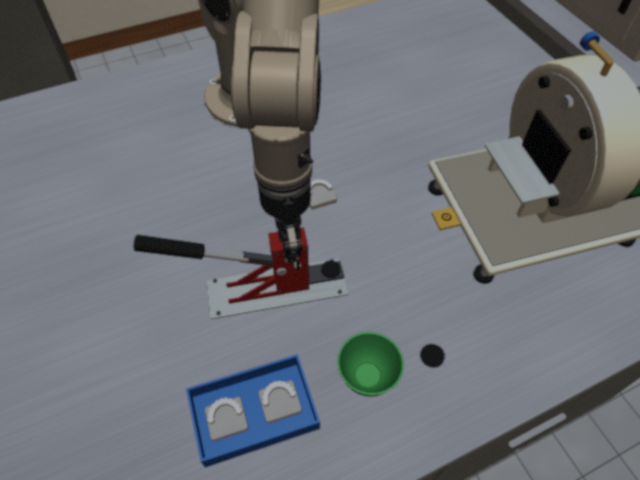

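Jack lifted 30 mm; in the picture it looks level and the load reads 9.6 N. Next I carry it to a spot 60 mm short of its place.

play_rows(plan=[[-1,-0.002,0.02,0,0.01],[-1,-0.005,0.05,0,0.02],[-1,-0.009,0.08,0,0.03],[-1,-0.013,0.11,0,0.04],[-1,-0.017,0.14,0,0.05],[-1,-0.02,0.17,0,0.06],[-1,-0.023,0.19,0,0.068],[-1,-0.0237,0.2,0,0.068],[-1,-0.0237,0.2015,0,0.068],[-1,-0.0237,0.2015,0,0.068]])

```text
clock: 7.65
tcp_pos: [0.5418, 0.0653, 0.1553]
orientation: [0.131, 1.566, -0.132]
contact_force: [0.8, -1.7, -9.4]
grip_width: 0.0371
```

play_rows(plan=[[-1,0,0,-0.01,0],[-1,0,0,-0.02,0],[-1,0,0,-0.026,0],[-1,0,0,-0.027,0],[-1,0,0,-0.027,0]])

```text
clock: 8.15
tcp_pos: [0.5415, 0.0659, 0.1279]
orientation: [0.131, 1.567, -0.132]
contact_force: [-0.1, 0.3, -7.8]
grip_width: 0.0369
```

```bash
cat > look.py <<'E'
from h import *
import sys
tag=sys.argv[1]
o=r.get_obs()
print("t",o["clock"],o["tcp_pos"],o["contact_force"].round(1))
for n in ("scene","top"):
    p=r.grab_frame(n);cv2.imwrite(f"pics/{n}_{tag}.png",p["pixels"]);W=cloud(p)
    d=r.outline_of(p,"jack")
    if d:
        m=cv2.erode(d[0]["mask"].astype(np.uint8),np.ones((3,3)))>0
        P=W[m];P=P[~np.isnan(P[:,0])]
        q=P[(P[:,2]>.003)&(P[:,2]<.018)];print(n,"base",rect(q),len(q))
        A=np.c_[q[:,:2]-q[:,:2].mean(0),np.ones(len(q))];print("  plane",np.linalg.lstsq(A,q[:,2],rcond=None)[0].round(4))
    for l,z in (("saddle",.039),("lift_point",.046),("handle_grip",.179)):
        d=r.pinpoint(p,l)
        if d:
            uv=np.array(d[0]["position"])*[640,480];print(" ",l,round(d[0]["conf"],2),uv.round(1),at_z(p,uv,z).round(4),at_depth(p,uv).round(4))
E
python3 look.py a
```

```text
t 8.15 [0.54151152 0.06594319 0.12789444] [-0.1  0.3 -7.8]
scene base (array([0.5368, 0.0386]), array([0.2476, 0.0814]), [[0.4747999906539917, -0.07599999755620956], [0.5548999905586243, -0.09040000289678574], [0.5986999869346619, 0.15330000221729279], [0.5185999870300293, 0.16760000586509705]], 79.82) 2411
  plane [-0.0108  0.0034  0.0095]
  saddle 0.65 [415.9 226.6] [0.5498 0.1399 0.039 ] [0.5503 0.1395 0.0398]
  lift_point 0.83 [444.8 218.2] [0.5602 0.1994 0.046 ] [0.5657 0.1935 0.0556]
  handle_grip 0.65 [283.4 211.1] [ 0.5093 -0.1198  0.179 ] [ 0.5191 -0.1233  0.1919]
top base (array([ 0.5315, -0.0041]), array([0.1601, 0.0752]), [[0.4810999929904938, -0.07680000364780426], [0.5551999807357788, -0.0892999991774559], [0.5817999839782715, 0.06859999895095825], [0.5077000260353088, 0.08110000193119049]], 80.44) 1300
  plane [0.0017 0.0011 0.0096]
  handle_grip 0.56 [351.2 255.1] [ 0.5149 -0.1133  0.179 ] [ 0.5141 -0.1128  0.1916]
```

View pics/top_a.png

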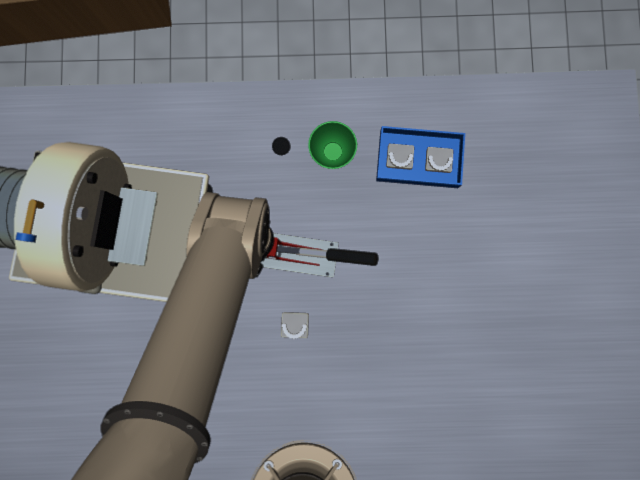

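View pics/scene_a.png

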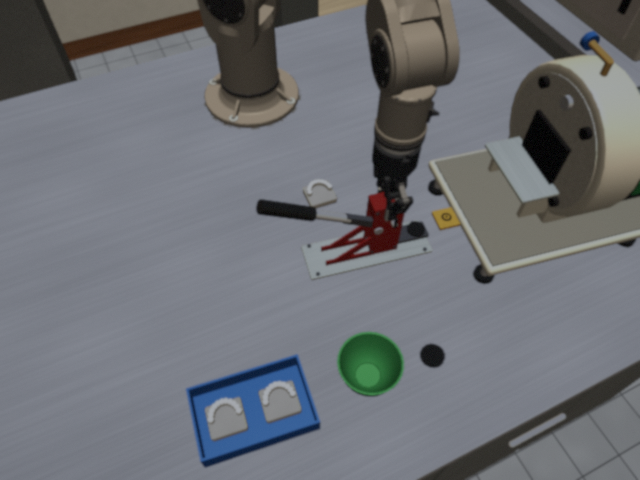

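play_rows(plan=[[-1,0.002,0.01,0.0005,0],[-1,0.004,0.02,0.0005,0],[-1,0.006,0.032,0.0005,0.004],[-1,0.008,0.044,0.0005,0.004],[-1,0.0098,0.054,0.0005,0.004],[-1,0.011,0.06,0.0005,0.004],[-1,0.011,0.06,0.0005,0.004],[-1,0.011,0.06,0.0005,0.004]])

```text
clock: 9.45
tcp_pos: [0.5525, 0.1259, 0.1287]
orientation: [0.128, 1.567, -0.129]
contact_force: [0.4, -0.0, -8.7]
grip_width: 0.0367
```

```bash
python3 look.py b
```

```text
t 9.45 [0.55253682 0.12588901 0.12872847] [ 0.4 -0.  -8.7]
scene base (array([0.548 , 0.0986]), array([0.2473, 0.0804]), [[0.48820000886917114, -0.01679999940097332], [0.5674999952316284, -0.029999999329447746], [0.6079000234603882, 0.21400000154972076], [0.5285999774932861, 0.22709999978542328]], 80.59) 2280
  plane [-0.0096  0.0032  0.0103]
  saddle 0.57 [484.7 273. ] [0.6974 0.2006 0.039 ] [0.6901 0.2115 0.021 ]
  lift_point 0.7 [446.7 218.1] [0.5616 0.203  0.046 ] [0.5684 0.1957 0.0579]
  handle_grip 0.94 [320.5 202.8] [ 0.5193 -0.0557  0.179 ] [ 0.5289 -0.0604  0.192 ]
top base (array([0.5432, 0.0611]), array([0.1699, 0.0757]), [[0.4918000102043152, -0.01640000008046627], [0.5663999915122986, -0.028999999165534973], [0.5946999788284302, 0.13860000669956207], [0.5199999809265137, 0.15119999647140503]], 80.43) 1379
  plane [-0.0009  0.0015  0.0099]
  saddle 0.19 [246.3 244.8] [0.5537 0.1144 0.039 ] [0.5433 0.0962 0.1498]
  lift_point 0.67 [329.8 151.7] [ 0.7585 -0.0768  0.046 ] [ 0.7699 -0.0768  0.0036]
  handle_grip 0.56 [322.9 253. ] [ 0.5205 -0.0582  0.179 ] [ 0.5193 -0.0585  0.1949]
```

View pics/scene_b.png

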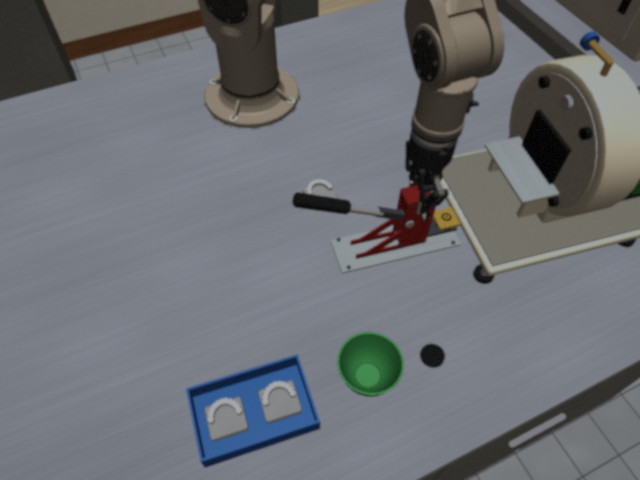

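Jack base measured: the saddle works out at (0.565, 0.1975) against the ring at (0.565, 0.197). I set it down and let go.

play_rows(plan=[[-1,0,0,-0.0015,0],[-1,0,0,-0.003,0],[-1,0,0,-0.003,0],[0,0,0,-0.003,0],[0.5,0,0,-0.003,0],[1,0,0,-0.003,0],[1,0,0,-0.003,0],[1,0,0,-0.003,0],[1,0,0,0.02,0],[1,0,0,0.06,0]])

```text
clock: 10.95
tcp_pos: [0.5508, 0.1261, 0.1873]
orientation: [0.126, 1.572, -0.13]
contact_force: [0.6, 1.1, 0.2]
grip_width: 0.0853
```

play_rows(plan=[[1,0,0,0.05,0],[1,0,0,0.09,0],[-1,-0.007,-0.04,0.11,0],[-1,-0.014,-0.08,0.11,0],[-1,-0.021,-0.12,0.11,0],[-1,-0.028,-0.16,0.11,0],[-1,-0.031,-0.18,0.11,0],[-1,-0.031,-0.18,0.11,0]])

```text
clock: 11.75
tcp_pos: [0.5207, -0.0577, 0.2992]
orientation: [0.133, 1.566, -0.133]
contact_force: [1.0, 0.9, -0.4]
grip_width: 0.0004
```

```bash
python3 look.py c; python3 - <<'E'
from h import *
p=r.grab_frame("scene");W=cloud(p)
d=r.outline_of(p,"handle_grip")
print([x["conf"] for x in d])
# dark points near handle
g=p["pixels"].max(2);c=(g<60)&(np.hypot(W[...,0]-.525,W[...,1]+.06)<.1)&(W[...,2]>.12)&(W[...,2]<.24)
P=W[c];print(len(P),P.min(0),P.max(0))
A=np.c_[P[:,1],np.ones(len(P))];print(np.linalg.lstsq(A,P[:,[0,2]],rcond=None)[0])
E
```

```text
t 11.75 [ 0.52074596 -0.05766642  0.2992069 ] [ 1.   0.9 -0.4]
scene base (array([0.5481, 0.1001]), array([0.2471, 0.082 ]), [[0.4860999882221222, -0.014399999752640724], [0.5667999982833862, -0.02879999950528145], [0.6101999878883362, 0.21449999511241913], [0.5295000076293945, 0.2289000004529953]], 79.89) 2303
  plane [-0.007   0.002   0.0087]
  saddle 0.64 [445.3 222.4] [0.5656 0.1988 0.039 ] [0.5748 0.1889 0.0554]
  lift_point 0.92 [445.4 221.6] [0.5679 0.1957 0.046 ] [0.5737 0.1895 0.0562]
  handle_grip 0.82 [319.4 202. ] [ 0.5169 -0.0566  0.179 ] [ 0.5278 -0.0619  0.1937]
top base (array([0.5594, 0.1564]), array([0.1256, 0.0752]), [[0.5116999745368958, 0.10090000182390213], [0.5857999920845032, 0.08810000121593475], [0.6071000099182129, 0.211899995803833], [0.5328999757766724, 0.22470000386238098]], 80.25) 620
  plane [ 0.0023 -0.0026  0.0081]
  lift_point 0.61 [209.6 238.7] [0.5688 0.1944 0.046 ] [0.5677 0.1921 0.0558]
[0.6]
753 [ 0.50537064 -0.10341955  0.15382889] [ 0.54185939 -0.00587984  0.21396809]
[[ 0.18488675 -0.50494356]
 [ 0.53898561  0.15857007]]
```

View pics/scene_c.png

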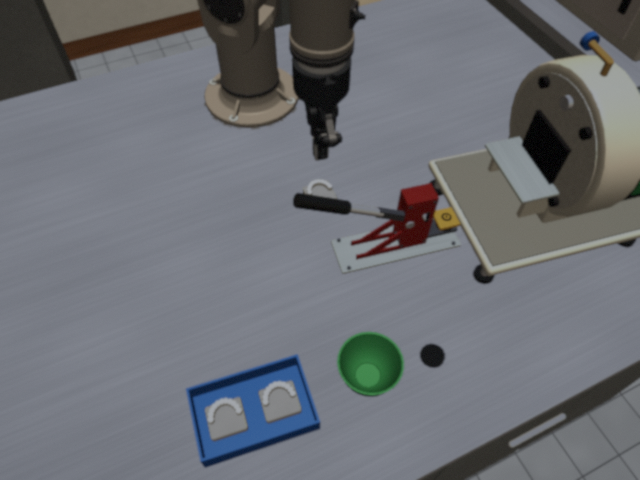

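View pics/top_c.png

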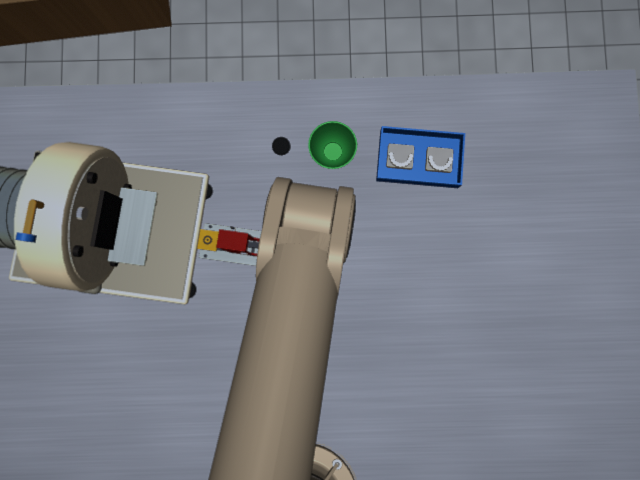

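Jack is standing with the saddle under the lug and the gripper is now above the handle. First pump, slowly, following the handle's arc.

play_rows(plan=[[-1,0.002,0.008,-0.045,0],[-1,0.002,0.008,-0.08,0],[-1,0.002,0.008,-0.092,0],[-1,0.0015,0.0034,-0.103,0],[-1,0.001,-0.0012,-0.1125,0],[-1,0,-0.005,-0.122,0],[-1,-0.0005,-0.0089,-0.131,0],[-1,-0.001,-0.012,-0.141,0],[-1,-0.0015,-0.0147,-0.1506,0],[-1,-0.0015,-0.0147,-0.1506,0]], force=40)

```text
clock: 13.35
tcp_pos: [0.5203, -0.0695, 0.1476]
orientation: [0.128, 1.566, -0.13]
contact_force: [-0.4, -0.9, 3.4]
grip_width: 0.0001
```

```bash
python3 look.py d
```

```text
t 13.35 [ 0.52027293 -0.06946986  0.14758494] [-0.4 -0.9  3.4]
scene base (array([0.5481, 0.0982]), array([0.248 , 0.0816]), [[0.4860999882221222, -0.016699999570846558], [0.5663999915122986, -0.031099999323487282], [0.6100999712944031, 0.21310000121593475], [0.529699981212616, 0.227400004863739]], 79.87) 2425
  plane [-0.0089  0.0016  0.0086]
  saddle 0.58 [447.7 220.6] [0.5638 0.2055 0.039 ] [0.5745 0.1939 0.058 ]
  lift_point 0.78 [442.6 221.7] [0.5658 0.1906 0.046 ] [0.5717 0.1844 0.0564]
  handle_grip 0.72 [306.8 222.7] [ 0.5482 -0.0944  0.179 ] [ 0.5206 -0.0824  0.1396]
top base (array([0.5538, 0.1283]), array([0.1861, 0.0781]), [[0.49950000643730164, 0.043299999088048935], [0.5763999819755554, 0.029999999329447746], [0.6082000136375427, 0.21330000460147858], [0.5311999917030334, 0.22660000622272491]], 80.19) 1140
  plane [ 0.0005 -0.0006  0.0081]
  lift_point 0.7 [208.2 241.1] [0.5635 0.1975 0.046 ] [0.5624 0.195  0.0563]
  handle_grip 0.38 [213.6 239.6] [0.5525 0.1555 0.179 ] [0.5655 0.1834 0.0557]
```

View pics/scene_d.png

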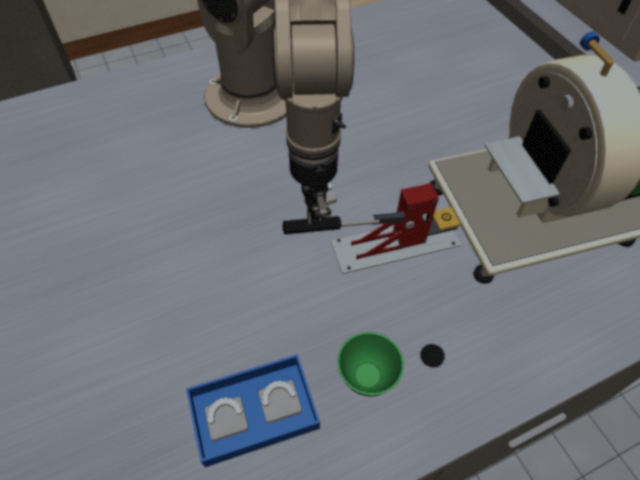

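play_rows(plan=[[-1,-0.0003,-0.0022,-0.01,0],[-1,-0.0007,-0.0041,-0.02,0],[-1,-0.0009,-0.0054,-0.03,0],[-1,-0.0011,-0.0063,-0.036,0],[-1,-0.0011,-0.0063,-0.0405,0],[-1,-0.0011,-0.0063,-0.0405,0]])

```text
clock: 14.45
tcp_pos: [0.5198, -0.0747, 0.1084]
orientation: [0.129, 1.566, -0.128]
contact_force: [-2.5, -0.7, 13.6]
grip_width: -0.0001
```

```bash
cat > lugz.py <<'E'
from h import *
import sys
o=r.get_obs();print("t",o["clock"],o["tcp_pos"].round(4),o["contact_force"].round(1))
for n in ("scene","top"):
    p=r.grab_frame(n);W=cloud(p);img=p["pixels"].astype(int);cv2.imwrite(f"pics/{n}_{sys.argv[1]}.png",p["pixels"])
    y=(img[...,2]>120)&(img[...,1]>85)&(img[...,0]<90)&(W[...,2]<.12)&(np.hypot(W[...,0]-.565,W[...,1]-.19)<.05)
    q=W[y]
    print(n,"lug z",np.median(q[:,2]).round(4),len(q))
    c,s=np.cos(np.radians(80.3)),np.sin(np.radians(80.3))
    X=(W[...,0]-.565)*c+(W[...,1]-.197)*s; Y=-(W[...,0]-.565)*s+(W[...,1]-.197)*c
    pl=(X>.028)&(X<.08)&(np.abs(Y)>.05)&(np.abs(Y)<.135)&(W[...,2]>.05)&(W[...,2]<.13)
    A=np.c_[X[pl],Y[pl],np.ones(pl.sum())];k=np.linalg.lstsq(A,W[...,2][pl],rcond=None)[0]
    print("  plate top at x=40,y=+-115:",(k@[.04,.115,1]).round(4),(k@[.04,-.115,1]).round(4),pl.sum())
    h=W[(abs(W[...,2]-.15)<.006)&(np.hypot(W[...,0]-.5527,W[...,1]-.1255)<.05)]
    if len(h)>50: print("  head",rect(h)[0],rect(h)[1],len(h))
E
python3 lugz.py e
```

```text
t 14.45 [ 0.5198 -0.0747  0.1084] [-2.5 -0.7 13.6]
scene lug z 0.06 324
  plate top at x=40,y=+-115: 0.0723 0.0717 1850
  head [0.5521 0.1261] [0.061  0.0411] 596
top lug z 0.0599 352
  plate top at x=40,y=+-115: 0.0718 0.0717 1895
  head [0.5543 0.1256] [0.0607 0.0387] 560
```

play_rows(plan=[[-1,0.0002,0.001,0.01,0],[-1,0.0004,0.0022,0.021,0],[-1,0.0007,0.004,0.03,0],[-1,0.0011,0.0063,0.041,0],[-1,0.0015,0.009,0.05,0],[-1,0.002,0.012,0.06,0],[-1,0.003,0.02,0.079,0],[-1,0.004,0.029,0.1,0],[-1,0.0042,0.029,0.112,0],[-1,0.0042,0.029,0.112,0]])

```text
clock: 15.55
tcp_pos: [0.524, -0.0457, 0.2211]
orientation: [0.128, 1.564, -0.127]
contact_force: [-0.1, 0.2, 0.1]
grip_width: -0.0
```

```bash
python3 lugz.py f;python3 look.py f
```

```text
t 15.55 [ 0.524  -0.0457  0.2211] [-0.1  0.2  0.1]
scene lug z 0.0584 319
  plate top at x=40,y=+-115: 0.071 0.0705 1870
  head [0.5528 0.1258] [0.0604 0.0419] 604
top lug z 0.0583 340
  plate top at x=40,y=+-115: 0.0706 0.0709 1892
  head [0.5543 0.1258] [0.0601 0.038 ] 557
t 15.65 [ 0.52276993 -0.04594977  0.21934882] [ 0.9 -0.4 -0.1]
scene base (array([0.5494, 0.0993]), array([0.2481, 0.0808]), [[0.4893999993801117, -0.016499999910593033], [0.569100022315979, -0.02969999983906746], [0.609499990940094, 0.2151000052690506], [0.529699981212616, 0.22830000519752502]], 80.63) 2452
  plane [-0.0101  0.0014  0.0086]
  lift_point 0.8 [445.7 217.5] [0.5594 0.202  0.046 ] [0.566  0.195  0.0574]
  handle_grip 0.76 [318.1 204.7] [ 0.5213 -0.0612  0.179 ] [ 0.5305 -0.0656  0.1914]
top base (array([0.5593, 0.1548]), array([0.129, 0.077]), [[0.5098999738693237, 0.09830000251531601], [0.5856999754905701, 0.08449999988079071], [0.6087999939918518, 0.21140000224113464], [0.5329999923706055, 0.22519999742507935]], 79.67) 669
  plane [0.0035 0.0036 0.0079]
  lift_point 0.86 [209.  242.8] [0.5597 0.1956 0.046 ] [0.5584 0.1925 0.0594]
```

View pics/scene_f.png

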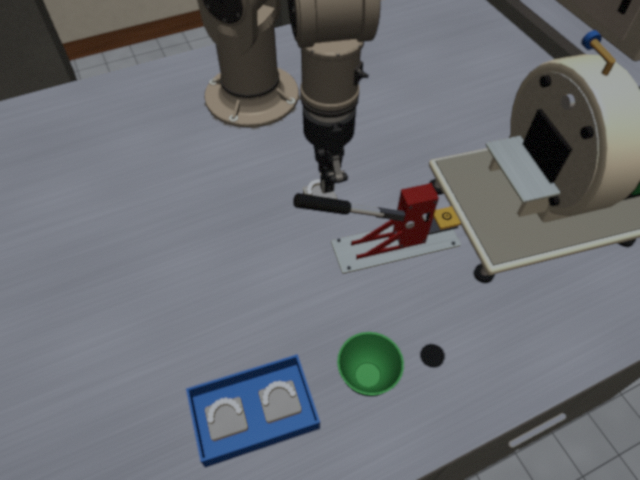

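Handle is fully up, the ratchet holds (it sank 1.6 mm as specified), and the jack hasn't moved. Second pump.

play_rows(plan=[[-1,-0.0002,0,-0.012,0],[-1,-0.0007,-0.0046,-0.024,0],[-1,-0.0012,-0.009,-0.0335,0],[-1,-0.002,-0.013,-0.043,0],[-1,-0.0027,-0.017,-0.052,0],[-1,-0.003,-0.02,-0.062,0],[-1,-0.0035,-0.0227,-0.0715,0],[-1,-0.0038,-0.025,-0.0815,0],[-1,-0.004,-0.027,-0.0915,0],[-1,-0.0041,-0.028,-0.101,0]])

```text
clock: 17.15
tcp_pos: [0.519, -0.0747, 0.1182]
orientation: [0.129, 1.567, -0.129]
contact_force: [-1.4, -0.3, 9.5]
grip_width: -0.0002
```

play_rows(plan=[[-1,0,-0.0005,-0.005,0],[-1,0,-0.001,-0.01,0],[-1,0,-0.001,-0.0115,0],[-1,0,-0.001,-0.0115,0],[-1,0,-0.001,-0.0115,0]])

```text
clock: 17.65
tcp_pos: [0.5189, -0.0756, 0.1078]
orientation: [0.13, 1.567, -0.128]
contact_force: [-6.0, 1.4, 20.5]
grip_width: -0.0001
```

```bash
python3 lugz.py g; python3 look.py g
```

```text
t 17.65 [ 0.5189 -0.0756  0.1078] [-6.   1.4 20.5]
scene lug z 0.0722 318
  plate top at x=40,y=+-115: 0.083 0.0826 1856
  head [0.5528 0.1259] [0.0612 0.0401] 547
top lug z 0.0722 357
  plate top at x=40,y=+-115: 0.0826 0.0827 1907
  head [0.5541 0.125 ] [0.0598 0.0379] 505
t 17.75 [ 0.51894761 -0.07553306  0.10780844] [-5.8  0.5 20.4]
scene base (array([0.5442, 0.1006]), array([0.2485, 0.0893]), [[0.4797999858856201, -0.014600000344216824], [0.567799985408783, -0.02930000051856041], [0.6086000204086304, 0.21580000221729279], [0.5206000208854675, 0.2304999977350235]], 80.56) 2516
  plane [-0.0053  0.0003  0.0086]
  saddle 0.51 [445.9 212.6] [0.545  0.2135 0.039 ] [0.5649 0.1924 0.073 ]
  lift_point 0.58 [449.6 212.5] [0.552  0.2161 0.046 ] [0.5677 0.1991 0.073 ]
  handle_grip 0.8 [306.5 236.1] [ 0.5728 -0.1061  0.179 ] [ 0.523  -0.0846  0.104 ]
top base (array([0.5538, 0.1184]), array([0.2041, 0.0769]), [[0.4986000061035156, 0.024299999698996544], [0.574400007724762, 0.011300000362098217], [0.6089000105857849, 0.21250000596046448], [0.5331000089645386, 0.22550000250339508]], 80.27) 1300
  plane [ 0.0017 -0.0017  0.008 ]
  saddle 0.56 [203.8 238.1] [0.5712 0.209  0.039 ] [0.5674 0.2002 0.0747]
  lift_point 0.66 [206.9 240.7] [0.5644 0.2003 0.046 ] [0.5616 0.1939 0.0731]
```

View pics/scene_g.png

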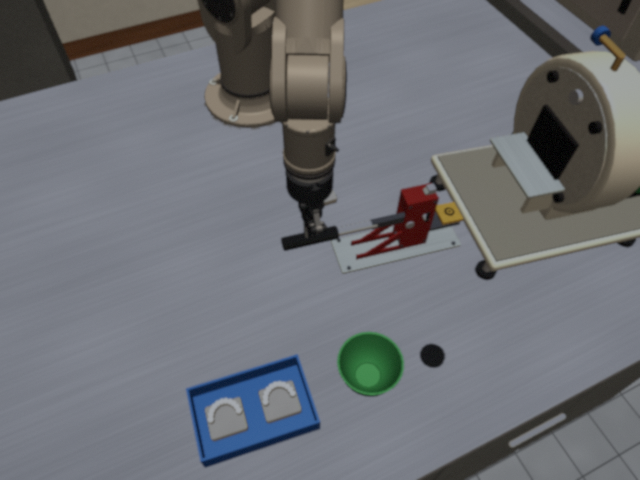

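Both plate corners and the lug are up: the lug has risen 16.4 mm, so the feet should be about 14.6 mm clear. There's a small side force at the grip, so I'll ease it and watch that the hold is steady.

play_rows(plan=[[-1,0.0007,0,0,0],[-1,0.0015,0,0,0],[-1,0.0015,0,0,0],[-1,0.0015,0,0,0],[-1,0.0015,0,0,0],[-1,0.0015,0,0,0],[-1,0.0015,0,0,0],[-1,0.0015,0,0,0],[-1,0.0015,0,0,0],[-1,0.0015,0,0,0]])

```text
clock: 19.25
tcp_pos: [0.519, -0.0756, 0.1076]
orientation: [0.13, 1.57, -0.128]
contact_force: [-7.8, 2.1, 22.5]
grip_width: -0.0001
```

```bash
python3 lugz.py i; python3 - <<'E'
import cv2
for n,(u,v) in (("scene",(320,220)),("top",(210,240))):
    a=cv2.imread(f"pics/{n}_i.png")
    cv2.imwrite(f"pics/{n}_iz.png",cv2.resize(a[120:300,260:500] if n=="scene" else a[130:310,170:410],None,fx=3,fy=3))
E
```

```text
t 19.25 [ 0.519  -0.0756  0.1076] [-7.8  2.1 22.5]
scene lug z 0.0724 317
  plate top at x=40,y=+-115: 0.083 0.0826 1859
  head [0.553  0.1257] [0.0614 0.0414] 548
top lug z 0.0722 356
  plate top at x=40,y=+-115: 0.0827 0.0828 1897
  head [0.5543 0.1252] [0.0598 0.0383] 503
```

View pics/scene_iz.png

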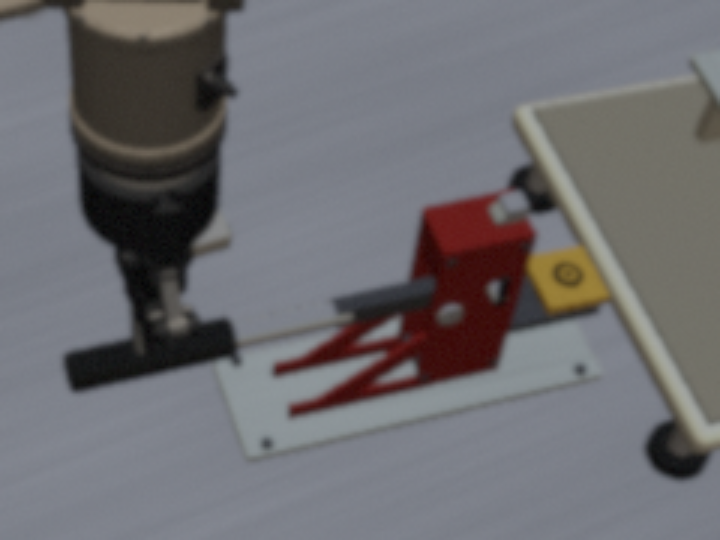

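The picture shows the tips on the middle of the grip, handle level. The side force is friction and grew with my shift, so I move the target the other way.

play_rows(plan=[[-1,-0.001,0,0,0],[-1,-0.002,0,0,0],[-1,-0.003,0,0,0],[-1,-0.0035,0,0,0],[-1,-0.0035,0,0,0],[-1,-0.0035,0,0,0],[-1,-0.0035,0,0,0],[-1,-0.0035,0,0,0]])

```text
clock: 20.15
tcp_pos: [0.5187, -0.0755, 0.1081]
orientation: [0.129, 1.564, -0.128]
contact_force: [-1.3, 0.9, 16.4]
grip_width: 0.0002
```

```bash
python3 lugz.py j; python3 - <<'E'
from h import *
p=r.grab_frame("top")
for l in ["case_pan","mixing_bowl","stone_cast","new_pad"]:
    d=r.pinpoint(p,l)
    if d: print(l,(np.array(d[0]["position"])*[640,480]).round(1))
p=r.grab_frame("scene")
for l in ["left_foot","right_foot"]:
    for z in (.015,):
        for d in r.pinpoint(p,l)[:1]: print(l,(np.array(d["position"])*[640,480]).round(1),round(d["conf"],2))
E
```

```text
t 20.15 [ 0.5187 -0.0755  0.1081] [-1.3  0.9 16.4]
scene lug z 0.0723 321
  plate top at x=40,y=+-115: 0.0831 0.0826 1875
  head [0.5525 0.1263] [0.0615 0.0408] 548
top lug z 0.0719 357
  plate top at x=40,y=+-115: 0.0826 0.0827 1907
  head [0.5543 0.1252] [0.0592 0.0382] 502
case_pan [417.6 158.3]
mixing_bowl [331.8 151.2]
new_pad [280.5 146.5]
left_foot [440.9 184.3] 0.8
right_foot [483.9 269.4] 0.63
```

play_rows(plan=[[-1,0,0,-0.0005,0],[-1,0,0,-0.001,0],[-1,0,0,-0.001,0],[-1,0,0,-0.001,0],[-1,0,0,-0.001,0],[-1,0,0,-0.001,0]])

```text
clock: 21.25
tcp_pos: [0.5188, -0.0755, 0.1076]
orientation: [0.13, 1.564, -0.128]
contact_force: [-2.3, 1.9, 22.9]
grip_width: 0.0001
```

```bash
python3 lugz.py k; python3 -c "
from bench import r
r.hand_in()"
```

```text
t 21.25 [ 0.5188 -0.0755  0.1076] [-2.3  1.9 22.9]
scene lug z 0.0723 318
  plate top at x=40,y=+-115: 0.083 0.0825 1867
  head [0.5528 0.1255] [0.0615 0.0412] 549
top lug z 0.0724 357
  plate top at x=40,y=+-115: 0.0826 0.0827 1919
  head [0.5545 0.1252] [0.0596 0.0385] 505
the job is handed in; nothing more can be done
```

The trimmer's front is up and both front feet hang about 14–15 mm clear of the bench. I set the jack with its saddle under the ring mark, gave it two full pumps, and handed in at 21.3 s with the handle pressed down against its stop.

- **Lift:** the lug rose about 16.5 mm, and both front corners of the base plate stand at the same height. I worked the foot clearance out from the lug and plate heights and did not measure it at the soles.
- **Saddle position:** it is within about 1–2 mm of the mark, judged from where the jack's head and base lie. The saddle itself is hidden under the lug. The jack did not shift while pumping.
- **Handle:** it is level and held with about 23 N, steady over the last checks. A first attempt to ease the sideways push on the grip made it worse, so I reversed it, and it is now about 3 N.
- **Other things on the bench:** I never moved the arm near the tray, bowl or pad, and their last positions match the start to within the networks' few-pixel scatter. The plaster cast was not found in the last picture, so I did not check it again. The arm only ever passed high above it.

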